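# Fetch the smallest weight from behind the bigger ones in the rack

### The arm

A 6-joint arm with a two-finger parallel gripper is mounted at the origin on a cart in front of the work surface, level with it; the furniture and walls round the work are solid. World frame = base frame: x ahead of the robot, y to its left, z up, the work surface at z = 0. Lengths are in m, angles in rad, forces in N, time in s.
With the tool pointing down it reaches from about 0.25 to 0.85 m from the base axis. Payload 12.5 kg.
Tool frame: the origin (TCP) lies between the finger pads; the fingertips stand 25 mm ahead of it and the grasp point (between the pads) lies 6 mm ahead of it (r.tip_extent is the distance from the TCP to the fingertips, in m); x points along the fingers, y is the direction in which the jaws open and shut, and the axes are right-handed (so a half turn about x gives the same grasp; the last joint's range is limited). The gripper opens to 93 mm and grips with 3 to 60 N. Pads are 15 mm wide; open, the fingers measure 128 mm over their backs; the gripper's body (75 mm by 188 mm) begins 65 mm behind the grasp point.
Start: joints at [1.16, 0.351, 1.652, -0, 1.139, -0.085], TCP at [0.176, 0.521, 0.244] pointing down, gripper open.
Joint ranges: [-2.75, 2.75], [-0.79, 2.1], [0.01, 2.65], [-1.57, 4.71], [0.07, 3.14], [-2.87, 2.87]. Speed limits (rad/s): [2.22, 2.22, 2.79, 3.14, 3.14, 3.14].

### API

Orientations are given as a unit quaternion [w, x, y, z].
In Python, from station import r, snapshot, camera_params gives the robot as it stands. The module is installed in compiled form; this text tells all that it offers.
- The arm moves only by the shell command python3 -m inch 'ROWS' [OPENING] [FORCE]. ROWS is text: rows parted by semicolons, each of 6 numbers parted by spaces: the shift along the world's x, y, z in cm, then the turn, a rotation vector about the world's x, y, z in rad. In form: tx ty tz rx ry rz; .... A call has 1 to 8 rows; each row shifts and turns the pose as measured when the row begins; what a row does not reach is not made up. A row lasts 1/12 s, in which the tool goes at most 41.7 mm and 7.16 degrees, less where a joint would pass 70% of its speed; a pose out of reach is approached as far as the arm can. A call with a gripper value outside its range is refused whole. OPENING is the finger opening in cm, from 0 to 9.3, set as the call begins (- or left out, the last holds). The fingers move at their own pace and stop on an object; FORCE is the grip in N (left out, the last holds). Time passes only in rows, so rows that do not move let the fingers close. It gives the time, the measured TCP pose, the force and the opening at its end, in the units of the state.
- r.state(): the state, without advancing time (a new reading comes with each control period).
- snapshot(name): name is "side" or "top"; returns the picture (480x640x3 uint8, red, green, blue); there is no depth.
- camera_params(name): a dict with "vertical_fov" (degrees; the focal length in pixels is half the picture's height over the tangent of half this angle, whatever the lens; pixels are square), "cx", "cy" (the principal point, pixels), "R" (3x3) and "t" (3): a world point X has camera coordinates R X + t. Camera axes: x right, y down, z forward; pixel columns grow to the right and rows downward; lengths in m; the calibration is good to about 2 mm. A picture is of the moment at which its call begins. camera_params takes no time and is no camera call.
- r.finish_job(): hands the job in, once; it reports no verdict.
The state is a dict: "t": time; "qpos": joint angles; "qd": joint speeds; "joint_efforts": joint torques, N m; "tool_pos": TCP position; "ee_rot": TCP orientation; "force": force on the tool from outside, world axes, zero at the start; "torque": the same for the moment, N m; "gripper_width": finger opening in m.
Only numpy, scipy, OpenCV 4.12 (cv2) and the standard library are available. Lean on these libraries where they do the work, as an engineer would, in place of code of your own. Each camera call takes 0.05 s, during which the arm holds its last target. There are 200 camera calls.

### The job

The smallest scale weight stands in the pocket at the back of the narrow wooden rack, behind the two bigger ones. First lift both bigger weights out over the rail and stand them on the cork mat; then stand the smallest weight in the middle of the brass dish; only then put the two bigger weights back in the rack, upright and each exactly where it stood before. Leave the oval soap and the round tin alone.

Things in the scene. Friction and masses are not known exactly. Their poses are not given: they have to be found in the camera images.
- big_weight_center (a point): The biggest of three scale weights, dark iron: a round body 44 mm across and 32 mm high with a knob 24 mm across on top, 42 mm high in all. The point is on its axis half-way up, 21 mm above its underside. Starts standing in the front or the middle place of the rack.
- mid_weight_center (a point): The middle scale weight, pale brass: round body 34 mm across and 28 mm high, knob 20 mm across on top, 36 mm high in all. The point is on its axis half-way up, 18 mm above its underside. Starts standing in the other of those two places of the rack.
- small_weight_center (a point): The smallest scale weight, pale brass: round body 27 mm across tapering to a knob, 30 mm high in all; grasp its body low down. The point is on its axis half-way up, 15 mm above its underside. Starts in the pocket at the back of the rack.
- weight_rack: Narrow fixed rack of pale wood, 184 mm long (x, from front rail to back wall, away from the robot), 56 mm wide (y); origin: centre of its underside. Weights stand on its centre line, on a board 8 mm above the counter. Rail at the front (-x), top 24 mm above the counter; back wall 30 mm. Sides are open beside the front place (x = -56 mm) and the middle place (x = -6 mm).
- rack_pocket (a point): Floor of the pocket for the smallest weight at the rack's back (x = 40 mm); axes as the rack's. Cheeks on both sides (rack x = 26 to 86 mm), inner faces 45 mm apart, tops 28 mm above the counter: grasp that weight along the rack's length only. 32 mm are free behind it; in front of it 10 to 16 mm until the middle place is cleared.
- cork_mat: Flat cork mat, fixed, 130 x 48 mm and 4 mm thick; origin at the centre of its underside, x along its length. It lies along the dark wooden drawer chest (182 mm high), about 40 mm from it: close the fingers along the mat's length, so that the gripper's body clears the chest. Room for two weights, 35 mm either way of its centre.
- brass_dish: Shallow round brass dish, fixed, 66 mm across its rim and 9 mm high, inner floor 4 mm above the counter; origin at the centre of its underside. It stands in line with the mat's length, beside the same chest: close the fingers along the mat's length here too.
- oval_soap_center (a point): Bystander: oval bar of olive soap, 49 x 76 x 35 mm, loose, beyond the rack; the point is its centre. To be left alone.
- round_tin_center (a point): Bystander: round tin, 63 mm across and 30 mm high, loose, farther back; the point is its centre. To be left alone.
- hatch_sill (a point): Middle of the top of the wooden sill, 125 mm above the counter, of the open (unglazed) shop hatch through which the arm works. The sill runs 317 mm either way, along world (0.5, 0.87), to tall posts. The fingers start outside: raise them above it before swinging in. A window display starts 0.55 m up at x 0.2 to 0.36, y below -0.04: keep the raised elbow off it.

How it is judged:
By the outcome, as a careful person would: the job done as asked, in the order asked, and still so for the second after the job is handed in, with the robot touching nothing.
It also fails if it takes over 128 s, if anything falls off the work surface, if the arm or the gripper's body presses on something with over 40 N, if the wrist force passes 120 N, or if a joint passes its speed limit or range.

## Working session

There is one attempt and no reset: what is moved stays moved. The work goes in short steps, Python scripts to look and compute and a shell command to move; the robot and the scene stay as the last step left them, time stands still between calls to the robot, and variables do not carry over. Pictures are saved under pics/ and viewed, about 12 in all and at most 16, crops included, and the job is handed in when it is done.

```bash
mkdir -p pics; python3 - <<'E'
from station import r,snapshot,camera_params
import cv2
for n in("side","top"):
    cv2.imwrite(f"pics/{n}0.png",snapshot(n)[:,:,::-1]); print(n,camera_params(n))
print(r.state())
E
```

```text
side {'vertical_fov': 49.42317507739093, 'cx': 323.33573860692456, 'cy': 247.62703461305173, 'R': array([[ 0.98725001, -0.1591446 , -0.00322852],
       [-0.10947485, -0.6641215 , -0.73956602],
       [ 0.11555381,  0.73048999, -0.67307628]]), 't': array([-0.5349025 ,  0.19204201,  0.76947242])}
top {'vertical_fov': 56.07914011495059, 'cx': 327.5246319941395, 'cy': 240.29648111599434, 'R': array([[-0.01897359, -0.99926865,  0.03319905],
       [-0.99717817,  0.01650077, -0.07323534],
       [ 0.07263397, -0.0344949 , -0.99676196]]), 't': array([0.104702  , 0.56271269, 0.92354616])}
{'t': 0.1, 'qpos': array([ 1.16043912e+00,  3.51175512e-01,  1.65235277e+00,  2.19518086e-05,
        1.13909943e+00, -8.45754875e-02]), 'qd': array([ 0.00048226, -0.00236856, -0.00388002,  0.00055654,  0.00068402,
       -0.00042913]), 'joint_efforts': array([ 1.59690849e-04, -4.98029816e+01, -2.85704863e+01,  7.00427173e-02,
        2.38608423e-02, -5.06233664e-05]), 'tool_pos': array([0.17587284, 0.52082578, 0.24316178]), 'ee_rot': array([ 0.69764943,  0.11432267,  0.69784237, -0.11502882]), 'force': array([-0.67264842, -0.05845292, -0.24367582]), 'torque': array([-0.04028536, -0.02550694,  0.00358873]), 'gripper_width': 0.09305924742887925}
```

View pics/side0.png

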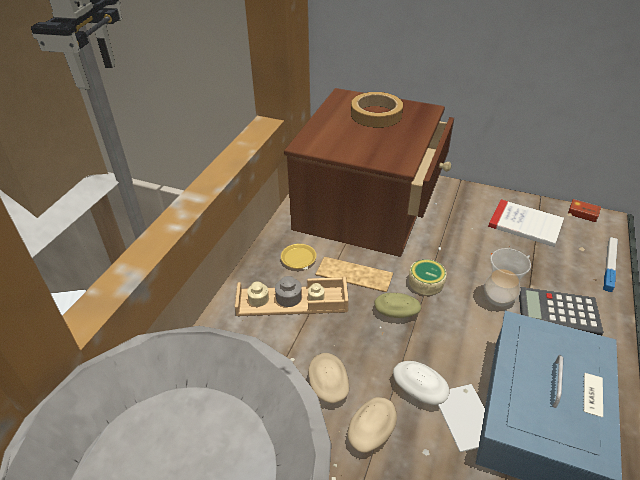

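View pics/top0.png

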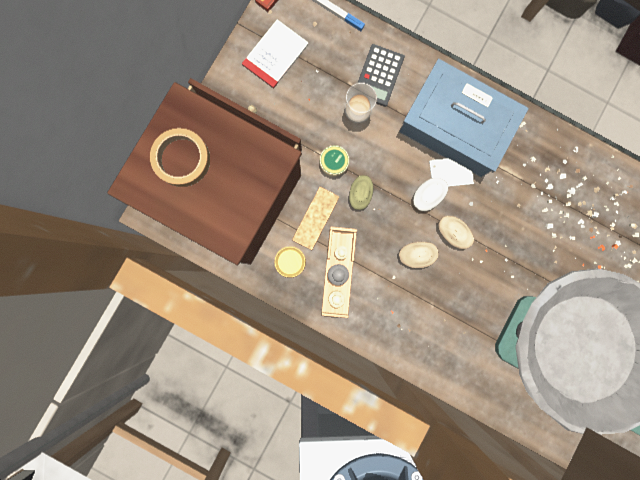

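The top view shows the mid weight in front (337,299), the big one in the middle (339,273) and the small one behind (341,253). The mat is near (316,217) and the dish near (290,262). I'll enlarge both views.

```bash
python3 - <<'E'
import cv2
a=cv2.imread("pics/top0.png")[140:330,260:390]; b=cv2.imread("pics/side0.png")[230:330,225:455]
cv2.imwrite("pics/topc.png",cv2.resize(a,None,fx=3.1,fy=3.1,interpolation=2))
cv2.imwrite("pics/sidec.png",cv2.resize(b,None,fx=3.4,fy=3.4,interpolation=2))
E
```

```text
(no output)
```

View pics/topc.png

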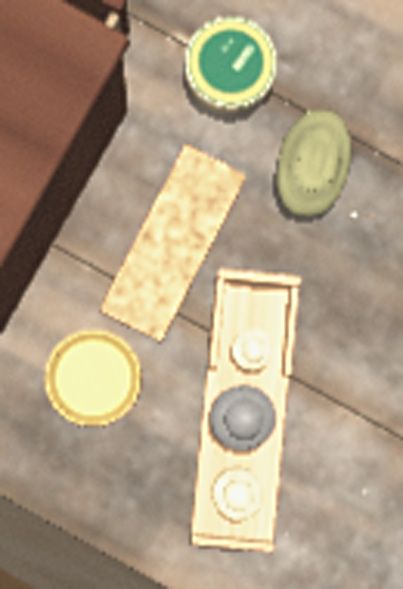

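View pics/sidec.png

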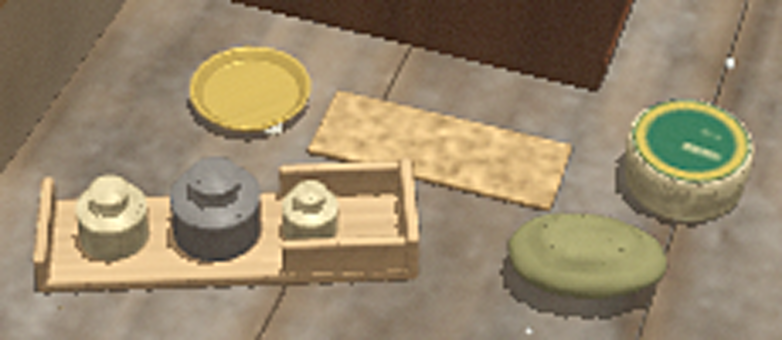

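```bash
cat > h.py <<'E'
import numpy as np
from station import r,snapshot,camera_params
from scipy.spatial.transform import Rotation as Ro
P={n:camera_params(n) for n in("side","top")}
def ray(n,uv):
    p=P[n];f=240/np.tan(np.radians(p["vertical_fov"]/2))
    d=p["R"].T@np.array([(uv[0]-p["cx"])/f,(uv[1]-p["cy"])/f,1]); return -p["R"].T@p["t"],d
def onz(n,uv,z):
    o,d=ray(n,uv); return o+d*(z-o[2])/d[2]
def tri(a,b):
    A=0;B=0
    for n,uv in(("top",a),("side",b)):
        o,d=ray(n,uv);d=d/np.linalg.norm(d);M=np.eye(3)-np.outer(d,d);A=A+M;B=B+M@o
    return np.linalg.solve(A,B)
def proj(n,X):
    p=P[n];f=240/np.tan(np.radians(p["vertical_fov"]/2));c=p["R"]@np.asarray(X)+p["t"]
    return np.array([p["cx"],p["cy"]])+f*c[:2]/c[2]
def axes():
    s=r.state();q=s["ee_rot"];return Ro.from_quat([q[1],q[2],q[3],q[0]]).as_matrix(),s
E
python3 - <<'E'
from h import *
np.set_printoptions(precision=4,suppress=True)
T=lambda u,v:(260+u/3.1-.34,140+v/3.1-.34); S=lambda u,v:(225+u/3.4-.35,230+v/3.4-.35)
for nm,t,s,z in [("mid",(237,493),(111,184),.044),("big",(244,418),(216,168),.05),("small",(250,349),(311,187),.038),
 ("m1",(187,146),(571,145),.004),("m2",(244,178),(550,207),.004),("m3",(162,341),(307,153),.004),("m4",(101,310),(337,93),.004),("dish",(94,378),(250,88),.009),
 ("rkBL",(219,270),(405,160),.03),("rkBR",(300,275),(415,243),.03),("rkFR",(273,549),(38,255),.024),("rkFL",(192,541),(46,181),.024)]:
    print(nm,onz("top",T(*t),z)[:2],onz("side",S(*s),z)[:2],tri(T(*t),S(*s)))
print(axes()[0])
E
```

```text
mid [0.4443 0.0805] [0.4457 0.0782] [0.4449 0.0803 0.0418]
big [0.4928 0.0752] [0.4961 0.0748] [0.4945 0.0751 0.0497]
small [0.5381 0.0696] [0.5407 0.0664] [0.5397 0.0693 0.0349]
m1 [0.6808 0.1082] [0.6832 0.1063] [0.6824 0.1079 0.0023]
m2 [0.658  0.0692] [0.6615 0.0653] [0.6606 0.0686 0.0002]
m3 [0.5462 0.1276] [0.5466 0.1228] [ 0.5469  0.1276 -0.0008]
m4 [0.5682 0.169 ] [0.5692 0.1651] [0.5692 0.1691 0.0002]
dish [0.5217 0.1741] [0.5231 0.1713] [0.5225 0.1742 0.0063]
rkBL [0.5917 0.0888] [0.5904 0.0846] [0.5917 0.0886 0.0258]
rkBR [0.5875 0.0346] [0.5848 0.0298] [0.5869 0.0342 0.025 ]
rkFR [0.4057 0.0563] [0.4079 0.0566] [0.4069 0.0563 0.0244]
rkFL [0.4122 0.1099] [0.4136 0.1049] [0.4125 0.1098 0.0191]
[[-0.0004  0.3201  0.9474]
 [-0.0009  0.9474 -0.3201]
 [-1.     -0.001  -0.0001]]
```

```bash
python3 - <<'E'
from h import *
for uv in [(123,260),(110,287),(429,427),(412,452)]: print(onz("top",uv,.125))
for uv in [(180,85),(300,147),(243,263),(112,190)]: print("chest",onz("top",uv,.182))
E
```

```text
[0.52693428 0.47180385 0.125     ]
[0.47842632 0.49434805 0.125     ]
[ 0.21424957 -0.07930647  0.125     ]
[ 0.17131538 -0.04684246  0.125     ]
chest [0.82989104 0.35395338 0.182     ]
chest [0.7172051  0.14544868 0.182     ]
chest [0.51604363 0.24577754 0.182     ]
chest [0.6451954  0.46847924 0.182     ]
```

```bash
python3 -m inch '1.9 -3.3 0.2 0 0 0.02;1.9 -3.3 0 0 0 0.02;1.9 -3.3 0 0 0 0.02;1.9 -3.3 0 0 0 0.02;1.9 -3.3 0 0 0 0.02;1.9 -3.3 0 0 0 0.02;1.9 -3.3 0 0 0 0.02;1.9 -3.3 0 0 0 0.02' 9.3 30
```

```text
t: 0.77
tool_pos: [0.3276, 0.2491, 0.2428]
ee_rot: [0.704, 0.052, 0.706, -0.054]
force: [0.6, 1.6, -0.9]
gripper_width: 0.0925
```

```bash
python3 -m inch '2.2 -3.2 0 0 0 0.01;2.2 -3.2 0 0 0 0.01;2.2 -3.2 0 0 0 0.01;2.2 -3.2 0 0 0 0;2 -3 -1 0 0 0;1 -1.4 -2 0 0 0;0 0 -3 0 0 0;0 0 -3 0 0 0'; cat > st.py <<'E'
from h import *
np.set_printoptions(precision=4,suppress=True)
R,s=axes(); print(s["t"],s["tool_pos"],"yaw_y",np.arctan2(R[1,1],R[0,1]),"x",R[:,0],s["force"],s["gripper_width"])
E
python3 st.py
```

```text
t: 1.43
tool_pos: [0.4545, 0.0604, 0.1549]
ee_rot: [0.71, 0.043, 0.702, -0.044]
force: [0.3, 0.2, -1.0]
gripper_width: 0.0929
1.4333 [0.4545 0.0604 0.1549] yaw_y 1.447847797320113 x [ 0.0107 -0.0028 -0.9999] [ 0.276   0.2082 -0.9962] 0.0928885715638308
```

```bash
python3 -m inch '-0.6 1 -2 0.003 0.01 0.005;-0.4 0.9 -2 0 0 0;0 0 -2 0 0 0; 0 0 0 0 0 0;0 0 0 0 0 0' ; python3 st.py; python3 - <<'E'
from h import *
import cv2
a=snapshot("side")[:,:,::-1]; b=snapshot("top")[:,:,::-1]
a=cv2.resize(a[190:330,190:390],None,fx=2.8,fy=2.8,interpolation=2);b=cv2.resize(b[200:340,270:400],None,fx=2.8,fy=2.8,interpolation=2)
cv2.imwrite("pics/c1.png",np.hstack([a,b])[:,:800])
E
```

```text
t: 1.85
tool_pos: [0.441, 0.0783, 0.0869]
ee_rot: [0.702, 0.042, 0.709, -0.043]
force: [0.7, -0.2, 0.6]
gripper_width: 0.0926
1.85 [0.441  0.0783 0.0869] yaw_y 1.4496874610789252 x [-0.0096 -0.0004 -1.    ] [ 0.7454 -0.1974  0.6386] 0.09262754149095273
```

View pics/c1.png

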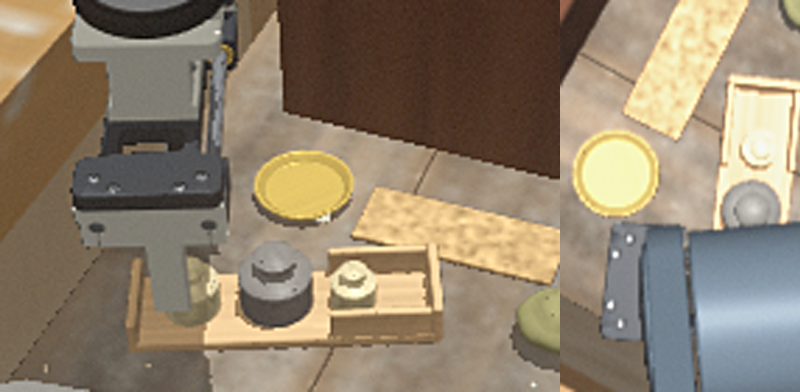

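```bash
python3 - <<'E'
from h import *
R,s=axes();p=s["tool_pos"]
for w in(-.0075,.0075):
  for sg in (-1,1):
    q=proj("side",p+R@np.array([.025,sg*.064,w])); print(w,sg,q,(q-190)*2.8)
E
```

```text
-0.0075 -1 [245.9091194  306.24378069] [156.54553432 325.48258592]
-0.0075 1 [251.2991942  249.15539846] [171.63774376 165.6351157 ]
0.0075 -1 [255.87226325 305.98401629] [184.44233709 324.7552456 ]
0.0075 1 [260.19072919 248.95413624] [196.53404174 165.07158148]
```

```bash
python3 -m inch '0.4 0.1 -1.5 0 -0.006 0;0 0 -1.5 0 0 0;0 0 -1 0 0 0;0 0 -0.4 0 0 0;0 0 0 0 0 0;0 0 0 0 0 0' ; python3 st.py
```

```text
t: 2.45
tool_pos: [0.45, 0.0791, 0.0484]
ee_rot: [0.709, 0.043, 0.702, -0.043]
force: [-0.9, -1.5, 0.7]
gripper_width: 0.093
2.45 [0.45   0.0791 0.0484] yaw_y 1.4489358344579244 x [ 0.0097  0.0005 -1.    ] [-0.9476 -1.4755  0.6513] 0.09298231482408272
```

```bash
for i in 1 2; do python3 -m inch '0 0 0 0 0 0'>/dev/null ; python3 st.py; done; python3 -m inch '0 0 0 0 0 0;0 0 0 0 0 0;0 0 0 0 0 0'>/dev/null ; python3 st.py
```

```text
2.5333 [0.4503 0.0791 0.0491] yaw_y 1.448892993651898 x [ 0.0104  0.0005 -0.9999] [-0.141   0.3494  0.4032] 0.09351564176897743
2.6167 [0.4506 0.0791 0.0496] yaw_y 1.4488819590383515 x [ 0.0112  0.0006 -0.9999] [0.813  0.837  0.1654] 0.09263841820756122
2.8667 [0.4512 0.0791 0.0508] yaw_y 1.448965375838365 x [ 0.013   0.0007 -0.9999] [-0.2598  0.1167  0.724 ] 0.09277662551904482
```

```bash
python3 -m inch '-0.3 0 -0.6 0 0.005 0;-0.2 0 -0.4 0 0.003 0' >/dev/null ; python3 st.py;python3 -m inch '0 0 0 0 0 0' >/dev/null ; python3 st.py
```

```text
3.0333 [0.4466 0.0792 0.041 ] yaw_y 1.4489444663083824 x [ 0.0066  0.0008 -1.    ] [ 0.132   0.1544 -0.4459] 0.09312195193604947
3.1167 [0.4458 0.0791 0.0401] yaw_y 1.4488952550834724 x [ 0.005   0.0008 -1.    ] [ 0.7033 -0.1197 -0.0974] 0.09314029546299302
```

```bash
python3 -m inch '-0.1 0 -0.2 0 0.002 0;0 0 0 0 0 0;0 0 0 0 0 0' 4.2 >/dev/null ; python3 st.py;python3 -m inch '0 0 0 0 0 0;0 0 0 0 0 0' >/dev/null ; python3 st.py
```

```text
3.3667 [0.4442 0.0791 0.0373] yaw_y 1.448945251532073 x [ 0.0012  0.0006 -1.    ] [ 0.3476 -0.7713 -0.211 ] 0.07739819878969857
3.5333 [0.4442 0.0791 0.0372] yaw_y 1.4489503465178932 x [ 0.001   0.0006 -1.    ] [-0.029   0.526   0.5376] 0.06413257681998828
```

```bash
python3 -m inch '0 0 0 0 0 0;0 0 0 0 0 0;0 0 0 0 0 0;0 0 0 0 0 0' 3 25 ; python3 st.py;python3 -m inch '0 0 0 0 0 0;0 0 0 0 0 0;0 0 0 0 0 0' >/dev/null ; python3 st.py
```

```text
t: 3.87
tool_pos: [0.4445, 0.0791, 0.0375]
ee_rot: [0.706, 0.043, 0.705, -0.043]
force: [0.6, 0.0, 0.4]
gripper_width: 0.0375
3.8667 [0.4445 0.0791 0.0375] yaw_y 1.448983695264957 x [ 0.0017  0.0007 -1.    ] [0.5952 0.041  0.4448] 0.037499083021136005
4.1167 [0.4445 0.0791 0.0376] yaw_y 1.4489448512548484 x [ 0.0019  0.0007 -1.    ] [ 0.0324  0.2273 -1.0438] 0.032055214558284084
```

```bash
python3 -m inch '0 0 0.5 0 0 0;0 0 1 0 0 0;0 0 1.5 0 0 0;0 0 1.5 0 0 0;0 0 1 0 0 0;0 0 0.3 0 0 0' >/dev/null ; python3 st.py; python3 - <<'E'
from h import *
import cv2
a=snapshot("side")[:,:,::-1]
cv2.imwrite("pics/c2.png",cv2.resize(a[190:330,190:390],None,fx=3.5,fy=3.5,interpolation=2))
E
```

```text
4.6167 [0.4431 0.079  0.0998] yaw_y 1.448999908053993 x [-0.0013  0.0005 -1.    ] [-0.493  -0.2275 -0.9101] 0.03204855118764664
```

View pics/c2.png

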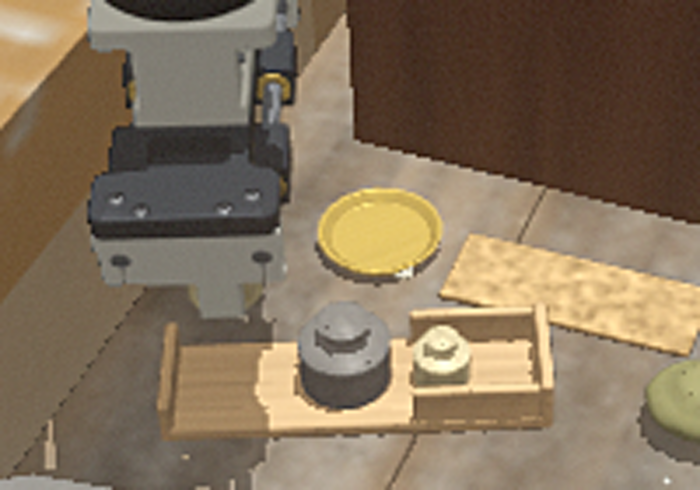

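```bash
python3 -m inch '0 0 1.5 0 0 0.1;1 0 1.5 0 0 0.12;1.7 0.1 1 0 0 0.12;2 0.2 0 0 0 0.12;2 0.2 0 0 0 0.12;2 0.2 0 0 0 0.12;2 0.2 0 0 0 0.12;2 0.2 0 0 0 0.12'; python3 st.py
```

```text
t: 5.33
tool_pos: [0.5699, 0.0901, 0.1407]
ee_rot: [0.642, -0.293, 0.646, 0.292]
force: [0.8, 0.2, -1.0]
gripper_width: 0.0327
5.3333 [0.5699 0.0901 0.1407] yaw_y 2.422911794677088 x [-0.0052 -0.0046 -1.    ] [ 0.7657  0.1626 -0.9845] 0.032675291148889306
```

```bash
python3 -m inch '2 0.3 0 0 0 0.08;2 0.3 0 0 0 0.07;1.5 0.2 0 0 0 0.04;0.7 0.1 0 0 0 0.01;0 0 0 0 0 0;0 0 0 0 0 0' >/dev/null; python3 st.py
```

```text
5.8333 [0.6353 0.0995 0.1368] yaw_y 2.6389786232238177 x [-0.0086 -0.0062 -0.9999] [ 0.2355 -0.0257 -2.0394] 0.03221530893317512
```

```bash
python3 -m inch '0.4 0.1 -1.5 0.004 -0.005 0.007;0.3 0.1 -2 0 0 0.004;0.1 0 -2 0 0 0;0 0 -1.5 0 0 0;0 0 -0.8 0 0 0;0 0 0 0 0 0' >/dev/null; python3 st.py; python3 - <<'E'
from h import *
import cv2
a=snapshot("side")[:,:,::-1]
cv2.imwrite("pics/c3.png",cv2.resize(a[190:330,190:430],None,fx=3.3,fy=3.3,interpolation=2))
E
```

```text
6.3333 [0.6386 0.1011 0.0566] yaw_y 2.642592525344245 x [-0.0054 -0.0022 -1.    ] [ 0.4436  0.4479 -1.9097] 0.03224504221986718
```

View pics/c3.png

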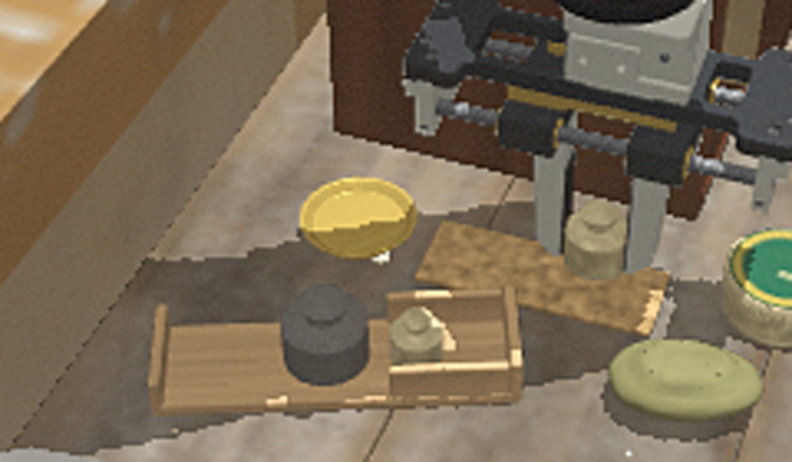

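```bash
python3 -m inch '0.3 0.0 -0.7 0.002 -0.005 0;0.1 0 -0.8 0 0 0;0 0 -0.4 0 0 0;0 0 0 0 0 0;0 0 0 0 0 0' >/dev/null; python3 st.py
```

```text
6.8 [0.6444 0.1012 0.04  ] yaw_y 2.6416482918512307 x [ 0.0053  0.0005 -1.    ] [ 0.8413 -0.7198 -1.8105] 0.03215854537718574
```

```bash
python3 -m inch '-0.1 0 -0.35 0 0.002 0;0 0 -0.2 0 0 0' >/dev/null; python3 st.py;python3 -m inch '0 0 0 0 0 0' >/dev/null; python3 st.py
```

```text
6.9667 [0.6438 0.1012 0.035 ] yaw_y 2.6415668586776655 x [ 0.0044  0.0006 -1.    ] [-0.5066  0.4035 -1.5381] 0.03262070081269895
7.05 [0.6437 0.1012 0.0348] yaw_y 2.6415895007782453 x [ 0.0042  0.0005 -1.    ] [ 0.3085 -0.6294 -0.9574] 0.03249917131837112
```

```bash
python3 -m inch '0 0 -0.15 0 0 0;0 0 0 0 0 0' >/dev/null; python3 st.py; python3 -m inch '0 0 0 0 0 0;0 0 0 0 0 0;0 0 0 0 0 0;0 0 0 0 0 0' 5.4 >/dev/null; python3 st.py
```

```text
7.2167 [0.644  0.1012 0.0337] yaw_y 2.6415823594984187 x [ 0.0048  0.0006 -1.    ] [ 0.2156  0.3699 -0.5674] 0.03217673545930925
7.55 [0.6446 0.1013 0.0343] yaw_y 2.6416187857530864 x [ 0.0065  0.0007 -1.    ] [-0.0675  0.2667  0.1487] 0.05219188370302275
```

```bash
python3 -m inch '0 0 1 0 -0.005 0;0 0 3 0 0 0;0 0 3.5 0 0 0;-1 -0.2 2 0 0 -0.08;-2 -0.35 0.5 0 0 -0.12;-2 -0.35 0 0 0 -0.12;-2 -0.35 0 0 0 -0.12;-2 -0.35 0 0 0 -0.12' >/dev/null; python3 -m inch '-2 -0.35 0 0 0 -0.12;-1.5 -0.3 0 0 0 -0.12;-1 -0.2 0 0 0 -0.12;-0.5 -0.2 0 0 0 -0.12;0 0 0 0 0 -0.06;0 0 0 0 0 -0.02;0 0 0 0 0 0' 9.3 >/dev/null; python3 st.py
```

```text
8.8 [0.498  0.0736 0.1502] yaw_y 1.471017107534898 x [ 0.0198 -0.0156 -0.9997] [-0.1968  0.0666  0.3551] 0.09182893043263377
```

```bash
python3 -m inch '-0.1 0 -2 0.012 0.015 -0.015;0 0 -2.5 0.002 0 0;0 0 -2.5 0 0 0;0 0 -1.5 0 0 0;0 0 -0.7 0 0 0;0 0 0 0 0 0' >/dev/null; python3 st.py
```

```text
9.3 [0.4994 0.0738 0.0595] yaw_y 1.4616127876885212 x [ 0.0141 -0.0007 -0.9999] [0.0985 0.258  0.0338] 0.09304226284311393
```

```bash
python3 -m inch '-0.3 0 -0.9 0 0.007 -0.008;-0.2 0 -0.7 0 0.004 0;0 0 -0.2 0 0 0;0 0 0 0 0 0' >/dev/null; python3 st.py; python3 - <<'E'
from h import *
import cv2
a=snapshot("side")[:,:,::-1]
cv2.imwrite("pics/c4.png",cv2.resize(a[210:330,210:390],None,fx=4,fy=4,interpolation=2))
E
```

```text
9.6333 [0.4953 0.074  0.0424] yaw_y 1.454035949194802 x [ 0.0055 -0.0006 -1.    ] [ 0.7975 -0.3692  0.7176] 0.09308721797756166
```

View pics/c4.png

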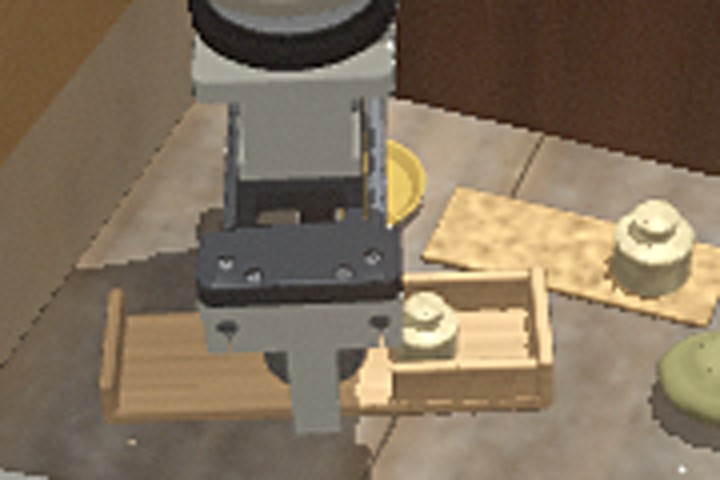

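```bash
python3 -m inch '-0.1 0 -0.3 0 0.004 -0.003;0 0 -0.1 0 0 0;0 0 0 0 0 0' 6 30 >/dev/null; python3 st.py; python3 -m inch '0 0 0 0 0 0;0 0 0 0 0 0;0 0 0 0 0 0;0 0 0 0 0 0;0 0 0 0 0 0;0 0 0 0 0 0' 4 30 >/dev/null; python3 st.py
```

```text
9.9333 [0.4949 0.0741 0.0392] yaw_y 1.4509109981132484 x [ 0.0032 -0.0005 -1.    ] [-0.2514 -0.2983 -0.0841] 0.07739048648477835
10.4333 [0.4953 0.074  0.0397] yaw_y 1.451077504821046 x [ 0.0041 -0.0006 -1.    ] [-0.9334  0.3532 -0.7679] 0.04198215550627836
```

```bash
python3 -m inch '0 0 0.5 0 0 0;0 0 1.5 0 0 0;0 0 3 0 0 0;0 0 3 0 0 0.1;0.5 0.4 1.5 0 0 0.12;1 0.7 0 0 0 0.12;1 0.7 0 0 0 0.12;1 0.7 0 0 0 0.12' >/dev/null; python3 -m inch '1 0.7 0 0 0 0.12;1 0.7 0 0 0 0.12;1 0.7 0 0 0 0.12;0.8 0.5 0 0 0 0.1;0.5 0.4 0 0 0 0.05;0 0 0 0 0 0.01;0 0 0 0 0 0' >/dev/null; python3 st.py
```

```text
11.6833 [0.5699 0.1315 0.139 ] yaw_y 2.599892650181091 x [-0.004  -0.0058 -1.    ] [-0.3493 -0.325  -4.2292] 0.04134882338862708
```

```bash
python3 -m inch '0.5 0.1 -2 0.004 -0.003 0.02;0.4 0.1 -2.2 0 0 0.015;0.2 0 -2 0 0 0;0 0 -1 0 0 0;0 0 -0.4 0 0 0;0 0 0 0 0 0' >/dev/null; python3 st.py
```

```text
12.1833 [0.5788 0.1322 0.0614] yaw_y 2.625232339866474 x [-0.0018 -0.0019 -1.    ] [ 0.2167 -0.0462 -3.9024] 0.04143226528344359
```

```bash
python3 -m inch '0.2 0.1 -0.8 0.001 -0.002 0.01;0.1 0.05 -0.8 0 0 0;0 0 -0.4 0 0 0;0 0 0 0 0 0;0 0 0 0 0 0' >/dev/null; python3 st.py
```

```text
12.6 [0.583  0.1338 0.0423] yaw_y 2.6346003742702653 x [ 0.0037 -0.0003 -1.    ] [ 1.4601  0.0911 -4.1392] 0.041639974462540565
```

```bash
python3 -m inch '0 0 -0.4 0 -0.001 0;0 0 -0.2 0 0 0;0 0 0 0 0 0' >/dev/null; python3 st.py
```

```text
12.85 [0.5834 0.134  0.0365] yaw_y 2.6345550612420374 x [ 0.0061 -0.0001 -1.    ] [ 0.7742  0.2614 -4.1851] 0.04150568116470555
```

```bash
python3 -m inch '0 0 -0.12 0 0.003 0;0 0 0 0 0 0' >/dev/null; python3 st.py; python3 -m inch '0 0 0 0 0 0;0 0 0 0 0 0;0 0 0 0 0 0;0 0 0 0 0 0' 5.6 >/dev/null; python3 st.py; python3 -m inch '0 0 1 0 0 0;0 0 2 0 0 0;0 0 3 0 0 0;0 0 3 0 0 0;0 0 1.5 0 0 0;0 0 0 0 0 0' >/dev/null; python3 st.py; python3 - <<'E'
from h import *
import cv2
a=snapshot("side")[:,:,::-1]
cv2.imwrite("pics/c5.png",cv2.resize(a[210:330,210:390],None,fx=4,fy=4,interpolation=2))
E
```

```text
13.0167 [0.5838 0.134  0.0359] yaw_y 2.634466737775437 x [ 0.0036 -0.     -1.    ] [-0.4928  0.273  -4.3007] 0.041320419536791796
13.35 [0.585  0.1342 0.0372] yaw_y 2.6344400730449617 x [ 0.0066  0.0005 -1.    ] [-0.38    0.7507 -0.1908] 0.05533806489732285
13.85 [0.5841 0.134  0.1493] yaw_y 2.634471870902426 x [ 0.006   0.0003 -1.    ] [0.6148 0.0262 0.5717] 0.05585225529263305
```

View pics/c5.png

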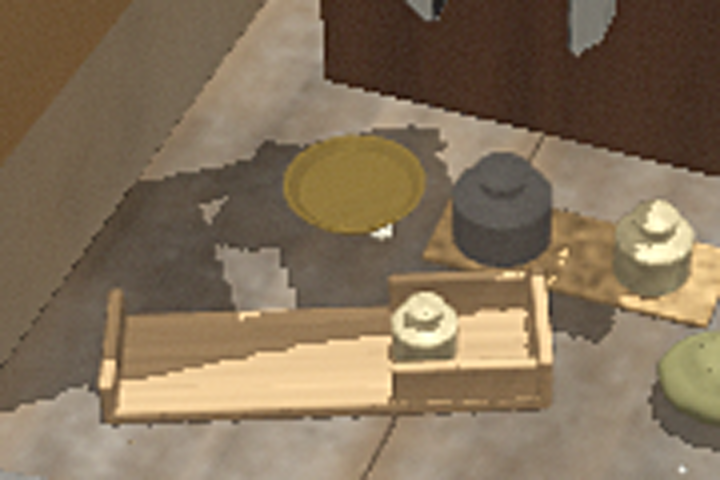

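The mat holds big (500,210 in the crop) and mid (655,245), both upright. The small weight is alone in the pocket (425,325).

```bash
python3 -m inch '-0.7 -1.2 0 0 -0.003 0.08;-0.9 -1.4 0 0 0 0.1;-0.9 -1.4 0 0 0 0.1;-0.9 -1.3 -1 0 0 0.07;-0.5 -0.7 -2 0 0 0.01;-0.2 -0.2 -1.5 0 0 0;0 0 -0.8 0 0 0;0 0 0 0 0 0' 4.5 >/dev/null; python3 st.py
```

```text
14.5667 [0.5358 0.0853 0.0863] yaw_y 2.978691133160567 x [ 0.0052 -0.028  -0.9996] [-0.4713  0.5036  0.2908] 0.044984520252835704
```

```bash
python3 -m inch '0.2 -0.8 0 0.015 0.003 0.02;0.1 -0.6 0 0.006 0 0.01;0 -0.2 0 0 0 0;0 0 0 0 0 0;0 0 0 0 0 0' >/dev/null; python3 st.py;  python3 - <<'E'
from h import *
import cv2
a=snapshot("side")[:,:,::-1]
cv2.imwrite("pics/c6.png",cv2.resize(a[210:330,210:390],None,fx=4,fy=4,interpolation=2))
R,s=axes()
for sg in(-1,1): print((proj("side",s["tool_pos"]+R@np.array([.025,sg*s["gripper_width"]/2,0]))-210)*4)
print((proj("side",[.540,.068,.038])-210)*4)
E
```

```text
14.9833 [0.5381 0.0833 0.0859] yaw_y 2.989622335539796 x [ 0.0075 -0.0373 -0.9993] [-0.5174  0.0387 -0.8543] 0.04513012132308183
[468.22681434 231.20744142]
[356.73019908 233.13243464]
[422.31378895 295.90987112]
```

View pics/c6.png

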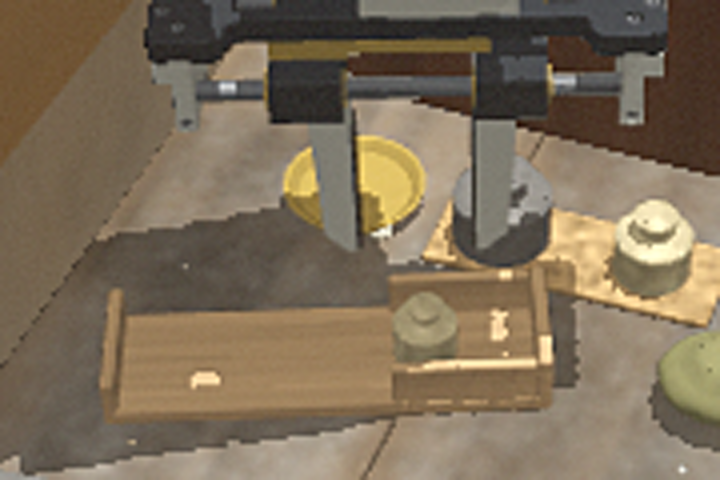

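```bash
python3 -c "
from h import *
print(r.state()['qpos'])"
```

```text
[ 0.08566147  0.55514975  1.78737613 -0.05304792  0.79529622 -2.86662695]
```

```bash
python3 -m inch '0 0 2 0 0 -0.1;0 -0.4 2 0.01 0 -0.12;0 -0.4 2 0.01 0 -0.12;0 -0.3 0.5 0.005 0 -0.12;0 0 0 0 0 -0.12;0 0 0 0 0 -0.12;0 0 0 0 0 -0.12;0 0 0 0 0 -0.12'>/dev/null;python3 -m inch '0 0 0 0 0 -0.12;0 0 0 0 0 -0.12;0 0 0 0 0 -0.12;0 0 0 0 0 -0.12;0 0 0 0 0 -0.12;0 0 0 0 0 -0.12;0 0 0 0 0 -0.12;0 0 0 0 0 -0.12'>/dev/null;python3 st.py
```

```text
16.3667 [0.5401 0.0722 0.1603] yaw_y 1.0164894445883883 x [-0.0024 -0.0016 -1.    ] [0.1838 0.099  0.4276] 0.04533784447602887
```

```bash
python3 -m inch '0 -0.1 0 0 0 -0.12;0 -0.1 0 0 0 -0.12;0 -0.1 0 0 0 -0.12;0 0 0 0 0 -0.12;0 0 0 0 0 -0.12;0 0 0 0 0 -0.12;0 0 0 0 0 -0.12;0 0 -1 0 0 -0.12'>/dev/null;python3 -m inch '0 0 -2 0 0 -0.09;0 0 -2 0 0 -0.02;0 0 -1 0 0 0;0 0 -0.4 0 0 0;0 0 0 0 0 0'>/dev/null;python3 st.py
```

```text
17.45 [0.5425 0.0694 0.0995] yaw_y -0.10536848312921125 x [ 0.0072 -0.0004 -1.    ] [-0.0833 -0.1976  0.6193] 0.0452241983594524
```

```bash
python3 -m inch '-0.2 -0.1 -1.2 0 0.005 -0.01;0 0 -1.2 0 0 0;0 0 -0.5 0 0 0;0 0 0 0 0 0'>/dev/null;python3 st.py;  python3 - <<'E'
from h import *
import cv2
a=snapshot("side")[:,:,::-1]
cv2.imwrite("pics/c7.png",cv2.resize(a[210:330,210:390],None,fx=4,fy=4,interpolation=2))
R,s=axes()
for sg in(-1,1): print((proj("side",s["tool_pos"]+R@np.array([.025,sg*s["gripper_width"]/2,0]))-210)*4)
E
```

```text
17.7833 [0.5414 0.0683 0.0698] yaw_y -0.11405051654133938 x [ 0.0048 -0.0003 -1.    ] [ 0.2629  0.5641 -1.8358] 0.04516088350230191
[370.72980721 284.88474181]
[480.95014966 280.61615166]
```

View pics/c7.png

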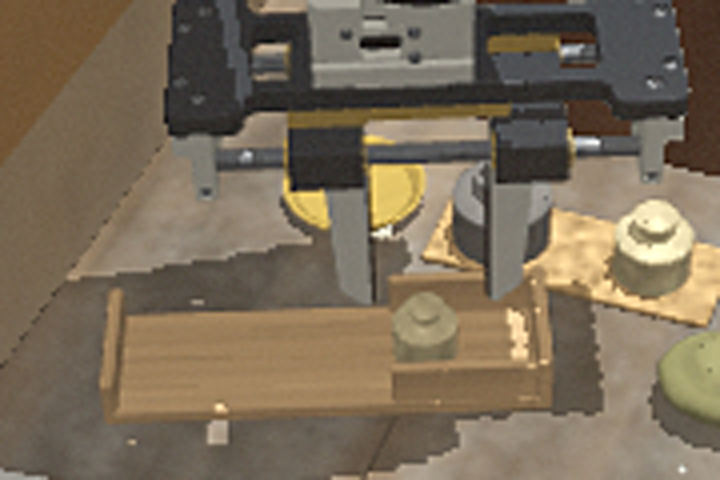

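```bash
python3 -m inch '-0.1 0 -1 0 0.003 -0.005;-0.05 0 -1 0 0 0;0 0 -0.6 0 0 0;0 0 0 0 0 0'>/dev/null;python3 st.py
```

```text
18.1667 [0.5404 0.0684 0.0423] yaw_y -0.11917773889007895 x [ 0.0034 -0.0003 -1.    ] [ 0.5423 -0.0981  0.0315] 0.04458378796468728
```

```bash
python3 -m inch '0 0 -0.5 0 0.002 0;0 0 -0.2 0 0 0;0 0 0 0 0 0'>/dev/null;python3 st.py;python3 -m inch '0 0 0 0 0 0;0 0 0 0 0 0;0 0 0 0 0 0;0 0 0 0 0 0;0 0 0 0 0 0' 1.5 20>/dev/null;python3 st.py
```

```text
18.4167 [0.5403 0.0684 0.0341] yaw_y -0.11914488804429395 x [ 0.0005 -0.0003 -1.    ] [ 0.1437  0.3211 -0.3698] 0.04516899637438984
t: 18.83
tool_pos: [0.5406, 0.0684, 0.0347]
ee_rot: [0.47, 0.529, 0.469, -0.529]
force: [-0.5, 0.2, -0.5]
gripper_width: 0.0257
18.8333 [0.5406 0.0684 0.0347] yaw_y -0.11910623648242863 x [ 0.0014 -0.0002 -1.    ] [-0.4859  0.225  -0.5423] 0.025741171644204874
```

```bash
python3 -m inch '0 0 0.6 0 0 0;0 0 2 0 0 0;0 0 3 0 0 0;0 0 3 0 0 -0.08;0 0.8 1.5 0 0 -0.09;-0.2 1.5 0 0 0 -0.09;-0.4 1.8 0 0 0 -0.07;-0.4 1.8 0 0 0 -0.02'>/dev/null;python3 -m inch '-0.4 1.8 0 0 0 0;-0.3 1.4 0 0 0 0;-0.1 0.7 0 0 0 0;0 0 0 0 0 0;0 0 0 0 0 0'>/dev/null;python3 st.py
```

```text
19.9167 [0.521  0.1698 0.1469] yaw_y -0.48842485026711097 x [ 0.0058  0.0031 -1.    ] [-0.6705 -0.396  -1.1216] 0.026003198760494714
```

```bash
python3 -m inch '0.1 0.15 -2 -0.002 0.004 0;0.1 0.1 -2.5 0 0 0;0 0.05 -2 0 0 0;0 0 -1.2 0 0 0;0 0 -0.4 0 0 0;0 0 0 0 0 0'>/dev/null;python3 st.py;  python3 - <<'E'
from h import *
import cv2
a=snapshot("side")[:,:,::-1]
cv2.imwrite("pics/c8.png",cv2.resize(a[190:310,210:390],None,fx=4,fy=4,interpolation=2))
b=snapshot("top")[:,:,::-1]
cv2.imwrite("pics/t8.png",cv2.resize(b[180:330,240:400],None,fx=4,fy=4,interpolation=2))
E
```

```text
20.4167 [0.5252 0.1686 0.0645] yaw_y -0.49121938419140293 x [ 0.0052  0.0011 -1.    ] [-0.1238 -0.0566 -1.5305] 0.026309126122099628
```

View pics/c8.png

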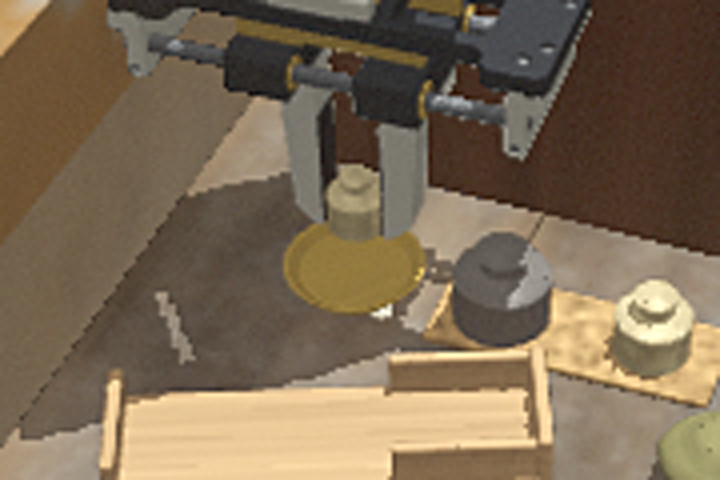

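```bash
python3 - <<'E'
from h import *
f=lambda u,v:(210+u/4-.4,190+v/4-.4)
w=onz("side",f(354,176),.0378+.030);d=onz("side",f(354.5,263),.009)
print(w,d,(d-w)*100)
E
```

```text
[0.52413577 0.16388163 0.0678    ] [0.52322318 0.17172767 0.009     ] [-0.09125961  0.78460435 -5.88      ]
```

```bash
python3 -m inch '-0.1 0.4 -0.6 0 0.004 0;-0.1 0.3 -0.8 0 0 0;0 0 -0.6 0 0 0;0 0 0 0 0 0;0 0 0 0 0 0'>/dev/null;python3 st.py
```

```text
20.9333 [0.5251 0.1768 0.0465] yaw_y -0.49123165748924 x [ 0.0071  0.0026 -1.    ] [-0.1627 -0.2016 -1.1652] 0.02570420368427804
```

```bash
python3 -m inch '-0.15 -0.1 -0.6 0 0.005 0;0 0 -0.4 0 0 0;0 0 -0.1 0 0 0;0 0 0 0 0 0'>/dev/null;python3 st.py
```

```text
21.2667 [0.5235 0.1757 0.0345] yaw_y -0.4909763902564758 x [ 0.0018  0.0027 -1.    ] [ 0.1243 -0.1216 -0.3581] 0.026171802759712
```

```bash
python3 - <<'E'
from h import *
import cv2
a=snapshot("side")[:,:,::-1]
cv2.imwrite("pics/c9.png",cv2.resize(a[210:290,260:360],None,fx=6,fy=6,interpolation=2))
E
```

```text
(no output)
```

View pics/c9.png

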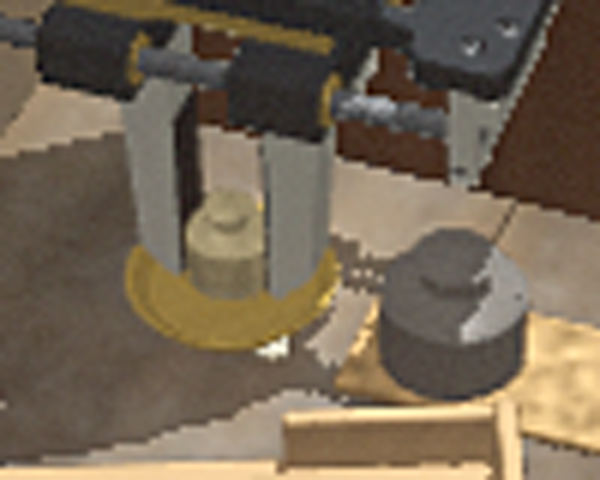

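```bash
python3 -m inch '0 -0.05 -0.25 0 0 0;0 0 -0.1 0 0 0;0 0 0 0 0 0'>/dev/null;python3 st.py
```

```text
21.5667 [0.5238 0.1752 0.0311] yaw_y -0.49106345588851386 x [ 0.0025  0.0028 -1.    ] [ 0.6383 -0.5837 -0.8979] 0.025513185119256414
```

```bash
python3 -m inch '0 0 -0.06 0 0 0;0 0 0 0 0 0'>/dev/null;python3 st.py;python3 -m inch '0 0 0 0 0 0;0 0 0 0 0 0' 3.3>/dev/null;python3 st.py; python3 -m inch '0 0 0.5 0 0 0;0 0 1 0 0 0;0 0 2 0 0 0;0 0 3 0 0 0;0 0 3 0 0 0;0.5 -0.5 1 0 0 0;0 0 0 0 0 0'>/dev/null;python3 st.py;  python3 - <<'E'
from h import *
import cv2
a=snapshot("side")[:,:,::-1]
cv2.imwrite("pics/c10.png",cv2.resize(a[210:310,220:400],None,fx=4,fy=4,interpolation=2))
E
```

```text
21.7333 [0.5239 0.1752 0.0306] yaw_y -0.4910977825604509 x [ 0.0027  0.0029 -1.    ] [-0.1635 -0.2263 -1.3246] 0.025968598514096983
21.9 [0.524  0.1752 0.0308] yaw_y -0.4911318811874015 x [ 0.0031  0.003  -1.    ] [ 0.6332  0.4336 -0.892 ] 0.03186744308881818
22.4833 [0.5282 0.1701 0.1443] yaw_y -0.4906694199462203 x [ 0.0033  0.0029 -1.    ] [ 0.2973  0.5573 -0.2623] 0.033381833655390325
```

View pics/c10.png

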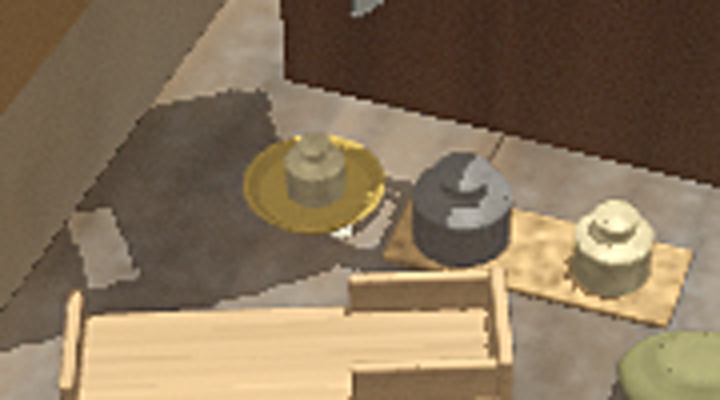

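```bash
python3 -m inch '1 -0.7 0 0 0 -0.01;1.5 -1 0 0 0 0;1.5 -1 0 0 0 0;0.8 -0.5 0 0 0 0;0.2 -0.1 0 0 0 0;0 0 0 0 0 0' 5.4>/dev/null;python3 st.py
```

```text
23.0333 [0.5787 0.1348 0.1391] yaw_y -0.5030392124050571 x [-0.0039  0.0019 -1.    ] [-0.5351  0.6547  0.2915] 0.053752060245959854
```

```bash
python3 -m inch '0.4 0 -1.5 -0.001 -0.004 -0.003;0.2 0 -2 0 0 0;0 0 -2 0 0 0;0 0 -1 0 0 0;0 0 -0.4 0 0 0;0 0 0 0 0 0'>/dev/null;python3 st.py
```

```text
23.5333 [0.582  0.1362 0.0658] yaw_y -0.5061906045011666 x [-0.0033  0.0007 -1.    ] [ 1.0725 -0.1343  0.2954] 0.05399382600855039
```

```bash
python3 -m inch '0.2 -0.2 -0.1 0 -0.002 0;0 0 -0.8 0 0 0;0 0 -0.8 0 0 0;0 0 -0.3 0 0 0;0 0 0 0 0 0'>/dev/null;python3 st.py
```

```text
23.95 [0.5852 0.1345 0.0466] yaw_y -0.5057980805984545 x [ 0.0023  0.0012 -1.    ] [-0.0375  0.8116 -0.5709] 0.053882631048987537
```

```bash
python3 -m inch '-0.1 -0.05 -0.5 0 0.001 0;0 0 -0.4 0 0 0;0 0 -0.1 0 0 0;0 0 0 0 0 0'>/dev/null;python3 st.py
```

```text
24.2833 [0.5843 0.134  0.0358] yaw_y -0.5059340082689727 x [ 0.0017  0.0013 -1.    ] [-0.6439  0.0122  0.8312] 0.05393772962803079
```

```bash
python3 -m inch '0 0 0 0 0 0;0 0 0 0 0 0;0 0 0 0 0 0;0 0 0 0 0 0' 4 30>/dev/null;python3 st.py;python3 -m inch '0 0 0.6 0 0 0;0 0 2 0 0 0;0 0 3 0 0 0;0 0 3 0 0 0;-0.4 -0.3 1.5 0 0 -0.1;-1 -0.7 0 0 0 -0.12;-1 -0.7 0 0 0 -0.12;-1 -0.7 0 0 0 -0.12'>/dev/null;python3 -m inch '-1 -0.7 0 0 0 -0.12;-1 -0.7 0 0 0 -0.12;-1 -0.7 0 0 0 -0.12;-1 -0.6 0 0 0 -0.12;-0.6 -0.4 0 0 0 -0.1;0 0 0 0 0 -0.03;0 0 0 0 0 0'>/dev/null;python3 st.py
```

```text
t: 24.62
tool_pos: [0.5842, 0.134, 0.0359]
ee_rot: [0.359, 0.61, 0.359, -0.609]
force: [0.4, 0.5, -3.1]
gripper_width: 0.0416
24.6167 [0.5842 0.134  0.0359] yaw_y -0.5059204015266567 x [ 0.0015  0.0013 -1.    ] [ 0.3877  0.4749 -3.0725] 0.04158134182712202
25.8667 [0.4957 0.0762 0.1441] yaw_y -1.6245331921604969 x [-0.0002  0.0032 -1.    ] [ 0.2928 -0.2817 -4.2256] 0.041468435086667914
```

```bash
python3 -m inch '0 -0.1 -1.5 -0.002 0 -0.03;0 -0.1 -2 0 0 -0.02;0 0 -2 0 0 -0.01;0 0 -1.2 0 0 0;0 0 -0.5 0 0 0;0 0 0 0 0 0'>/dev/null;python3 st.py
```

```text
26.3667 [0.4967 0.0744 0.0717] yaw_y -1.678581464079496 x [ 0.0037  0.0011 -1.    ] [-1.0781 -0.1212 -3.527 ] 0.04177703813141787
```

```bash
python3 -m inch '-0.1 0 -0.8 0 0.003 -0.01;-0.05 0 -0.9 0 0 0;0 0 -0.6 0 0 0;0 0 0 0 0 0;0 0 0 0 0 0'>/dev/null;python3 st.py
```

```text
26.7833 [0.4963 0.0747 0.0483] yaw_y -1.687274394673855 x [ 0.0031  0.0012 -1.    ] [-0.119  -0.2715 -3.2883] 0.04173146774418482
```

```bash
python3 -m inch '-0.1 -0.07 -0.4 0 0.001 0;0 0 -0.3 0 0 0;0 0 0 0 0 0'>/dev/null;python3 st.py
```

```text
27.0333 [0.4957 0.074  0.0414] yaw_y -1.6870787731440477 x [ 0.0034  0.0013 -1.    ] [-0.1598 -0.5459 -3.7843] 0.04164408793567554
```

```bash
python3 -m inch '-0.05 0 -0.15 0 0.002 0;0 0 -0.03 0 0 0;0 0 0 0 0 0'>/dev/null;python3 st.py
```

```text
27.2833 [0.4954 0.074  0.0399] yaw_y -1.6870171047524958 x [ 0.0017  0.0014 -1.    ] [-0.2059 -1.2005 -4.4776] 0.04190091035494058
```

```bash
python3 -m inch '0 0 -0.04 0 0 0;0 0 0 0 0 0'>/dev/null;python3 st.py;python3 -m inch '0 0 0 0 0 0;0 0 0 0 0 0;0 0 0 0 0 0;0 0 0 0 0 0' 6.5>/dev/null;python3 st.py;python3 -m inch '0 0 1 0 0 0;0 0 2.5 0 0 0;0 0 3 0 0 0;0 0 3 0 0 0.08;1 0.2 1 0 0 0.12;2 0.35 0 0 0 0.12;2 0.35 0 0 0 0.12;2 0.35 0 0 0 0.12'>/dev/null;python3 -m inch '2 0.35 0 0 0 0.12;2 0.35 0 0 0 0.12;1.5 0.3 0 0 0 0.12;1 0.2 0 0 0 0.1;0.5 0.1 0 0 0 0.06;0 0 0 0 0 0.01;0 0 0 0 0 0' 5>/dev/null;python3 st.py
```

```text
27.45 [0.4955 0.074  0.0399] yaw_y -1.6869943076435152 x [ 0.0019  0.0014 -1.    ] [ 0.7796 -0.1595 -3.1888] 0.04186549318724443
27.7833 [0.4965 0.074  0.0405] yaw_y -1.6870430644364462 x [ 0.0046  0.0015 -1.    ] [-1.0671 -0.3875  0.2956] 0.06276375817304755
t: 29.03
tool_pos: [0.6421, 0.1008, 0.1636]
ee_rot: [0.346, 0.621, 0.345, -0.613]
force: [-0.2, -0.2, 0.1]
gripper_width: 0.0653
29.0333 [0.6421 0.1008 0.1636] yaw_y -0.5494941061600725 x [ 0.0103  0.0053 -0.9999] [-0.1582 -0.1587  0.0555] 0.06528584888356453
```

```bash
python3 -m inch '0.1 0 -1.5 -0.005 0.008 0.03;0 0 -2.5 0 0 0.015;0 0 -3 0 0 0;0 0 -2 0 0 0;0 0 -0.8 0 0 0;0 0 0 0 0 0' 5.0 >/dev/null;python3 st.py
```

```text
29.5333 [0.6416 0.1005 0.0671] yaw_y -0.5157447052000337 x [ 0.0067  0.0006 -1.    ] [ 0.0164 -0.8206  0.1527] 0.050037456102953334
```

```bash
python3 -m inch '0.1 0.05 -0.8 0 0.004 0.01;0 0 -1 0 0 0;0 0 -0.7 0 0 0;0 0 -0.2 0 0 0;0 0 0 0 0 0' >/dev/null;python3 st.py
```

```text
29.95 [0.644  0.1011 0.0417] yaw_y -0.5073368008987443 x [ 0.0069  0.001  -1.    ] [0.8134 0.0738 0.242 ] 0.05001518827952078
```

```bash
python3 -m inch '0 0 -0.4 0 0.005 0.004;0 0 -0.3 0 0 0;0 0 0 0 0 0' >/dev/null;python3 st.py; python3 -m inch '0 0 0 0 0 0;0 0 0 0 0 0;0 0 0 0 0 0;0 0 0 0 0 0' 3 25 >/dev/null;python3 st.py
```

```text
30.2 [0.6446 0.1012 0.0351] yaw_y -0.5031165907976776 x [ 0.0029  0.0012 -1.    ] [-0.357   0.0321  0.2205] 0.05023018804700825
30.5333 [0.6448 0.1012 0.0354] yaw_y -0.5032013847466668 x [ 0.0033  0.0013 -1.    ] [-0.4387 -0.2396 -1.5578] 0.03233017826892553
```

```bash
python3 -m inch '0 0 0.6 0 0 0;0 0 2.5 0 0 0;0 0 3.5 0 0 0;-0.5 0 3 0 0 -0.08;-1.5 -0.1 1 0 0 -0.12;-2 -0.2 0 0 0 -0.12;-2 -0.2 0 0 0 -0.12;-2 -0.2 0 0 0 -0.12' >/dev/null;python3 -m inch '-2 -0.25 0 0 0 -0.12;-2 -0.25 0 0 0 -0.12;-2 -0.25 0 0 0 -0.12;-2 -0.25 0 0 0 -0.12;-1.6 -0.2 0 0 0 -0.09;-0.8 -0.1 0 0 0 -0.05;-0.2 0 0 0 0 0;0 0 0 0 0 0' >/dev/null;python3 st.py
```

```text
31.8667 [0.4482 0.0801 0.152 ] yaw_y -1.7343152825246482 x [ 0.0092 -0.0025 -1.    ] [ 0.6481 -0.1712 -1.6639] 0.032253455703095825
```

```bash
python3 -m inch '-0.2 -0.05 -1 0.002 0.005 0.02;-0.1 0 -2 0 0.002 0.01;0 0 -2 0 0 0;0 0 -1 0 0 0;0 0 -0.4 0 0 0;0 0 0 0 0 0' >/dev/null;python3 st.py
```

```text
32.3667 [0.4503 0.08   0.0879] yaw_y -1.6903400463840703 x [ 0.0099  0.0005 -1.    ] [-0.5951  0.4899 -2.0621] 0.032318000945346356
```

```bash
python3 -m inch '-0.3 -0.05 -0.6 0 0.005 0;-0.25 0 -0.8 0 0.002 0;0 0 -0.6 0 0 0;0 0 0 0 0 0' >/dev/null;python3 st.py
```

```text
32.7 [0.4462 0.0796 0.0677] yaw_y -1.6881376592229502 x [ 0.0054  0.0007 -1.    ] [-0.1472 -0.025  -1.3401] 0.032184953840956966
```

```bash
python3 -m inch '-0.15 -0.05 -0.7 0 0.003 -0.003;0 0 -0.8 0 0 0;0 0 -0.4 0 0 0;0 0 0 0 0 0' >/dev/null;python3 st.py
```

```text
33.0333 [0.4448 0.0791 0.0471] yaw_y -1.691185629861666 x [ 0.003   0.0008 -1.    ] [-1.1157 -0.0384 -1.2031] 0.031877610009090535
```

```bash
python3 -m inch '0 0 -0.4 0 0.002 0;0 0 -0.2 0 0 0;0 0 0 0 0 0' >/dev/null;python3 st.py
```

```text
33.2833 [0.4448 0.0791 0.0403] yaw_y -1.6911217463037482 x [ 0.0005  0.0008 -1.    ] [-0.6731 -0.3895 -2.136 ] 0.03203381790700373
```

```bash
python3 -m inch '-0.03 0 -0.09 0 0 0;0 0 0 0 0 0' >/dev/null;python3 st.py;python3 -m inch '0 0 0 0 0 0;0 0 0 0 0 0;0 0 0 0 0 0;0 0 0 0 0 0' 6.5 >/dev/null;python3 st.py;python3 -m inch '0 0 1 0 0 0;0 0 3 0 0 0;0 0 3.5 0 0 0;0 0 3.5 0 0 0;-0.8 0.5 3 0 0 0;-1.5 1.5 3 0 0 0;-2 3 0 0 0 0;-2 3 0 0 0 0' >/dev/null;python3 -m inch '-2 3 0 0 0 0;-2 3 0 0 0 0;-1 1.5 0 0 0 0;-0.5 0.5 0 0 0 0;0 0 0 0 0 0;0 0 0 0 0 0' >/dev/null;python3 st.py; python3 - <<'E'
from h import *
import cv2
a=snapshot("side")[:,:,::-1]; b=snapshot("top")[:,:,::-1]
a=cv2.resize(a[220:330,220:400],None,fx=2.9,fy=2.9,interpolation=2);b=cv2.resize(b[220:330,270:363],None,fx=2.9,fy=2.9,interpolation=2)
cv2.imwrite("pics/c11.png",np.hstack([a,b])[:,:800])
E
```

```text
33.45 [0.4448 0.0791 0.0394] yaw_y -1.691159292695179 x [ 0.001   0.0008 -1.    ] [-0.4687  0.0089 -0.7957] 0.0322231638388966
33.7833 [0.4454 0.0792 0.0401] yaw_y -1.6911224770177729 x [ 0.0026  0.0009 -1.    ] [-0.4888  0.1769 -0.6558] 0.05440638501267399
34.95 [0.3196 0.2437 0.2294] yaw_y -1.6934873985038486 x [ 0.0129  0.0066 -0.9999] [ 0.4073 -0.0625 -0.27  ] 0.06481773722642425
```

View pics/c11.png

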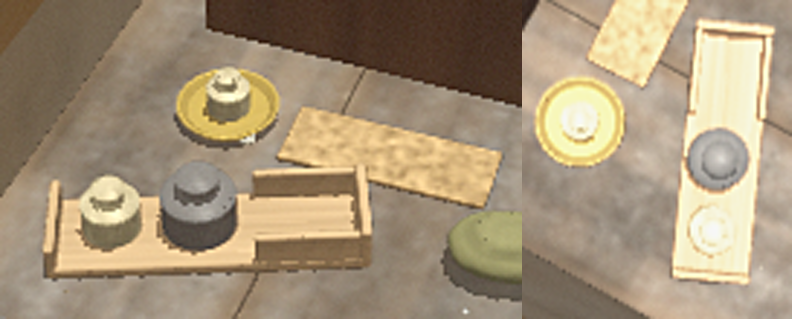

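```bash
python3 - <<'E'
from h import *
import cv2
for n,box in(("top",{"mid":(337,299),"big":(339,274)}),("side",{"mid":(257,293),"big":(288,290)})):
    a0=cv2.imread(f"pics/{n}0.png");b0=snapshot(n)[:,:,::-1].copy()
    up=lambda i:cv2.resize(i,None,fx=8,fy=8,interpolation=cv2.INTER_CUBIC)
    for k,(u,v) in box.items():
        h=11
        t=up(a0[v-h:v+h,u-h:u+h]);im=up(b0[v-h-5:v+h+5,u-h-5:u+h+5])
        m=cv2.matchTemplate(im,t,cv2.TM_CCOEFF_NORMED);_,s,_,l=cv2.minMaxLoc(m)
        print(n,k,"shift px",(l[0]/8-5,l[1]/8-5),round(s,3))
E
```

```text
top mid shift px (-1.0, 0.0) 0.895
top big shift px (-0.625, 0.0) 0.969
side mid shift px (0.125, -0.875) 0.978
side big shift px (-0.125, -0.5) 0.969
```

```bash
python3 -m inch '0 0 0 0 0 0;0 0 0 0 0 0'; python3 -c "
from station import r
print(r.finish_job(), r.state()['t'])"
```

```text
t: 35.32
tool_pos: [0.321, 0.2421, 0.2288]
ee_rot: [-0.047, 0.71, -0.043, -0.702]
force: [-0.6, 0.2, -0.3]
gripper_width: 0.0651
the job is handed in; nothing more can be done
the job is handed in; nothing more can be done
```

The job is done and handed in at about 35 s of the 128 s allowed. I moved the middle and then the big weight to the cork mat, stood the smallest in the brass dish, and then put the big and then the middle weight back in the rack.

**Last pictures:** all three weights are upright. The smallest is within about 1 mm of the dish centre, and the mat and pocket are empty. The arm is clear of everything, with the fingers about 80 mm above the sill.

**Small disagreement:** compared with the first pictures, the middle weight is about 2 mm off its old place and the big one about 1.3 mm off, both across the rack. Along the rack they show almost no shift. This is close to the 2 mm calibration limit, so I left it.

**Bystanders:** I never moved to the soap or the tin, but I did not measure them against their starting positions. Only the soap is partly in the last picture, and it looks undisturbed.

**Joint limit:** on the first approach to the smallest weight, the last joint stopped at the end of its range. I turned the gripper the other way round, and nothing was touched.

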